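Close up the jar lane with its size slide

ROBOT

A 6-joint arm with a two-finger parallel gripper is mounted at the origin on the work surface. World frame = base frame: x ahead of the robot, y to its left, z up, the work surface at z = 0. Lengths are in m, angles in rad, forces in N, time in s.
With the tool pointing down it reaches from about 0.35 to 0.975 m from the base axis. Payload 4.9 kg.
Tool frame: the origin (TCP) lies at the very end of the fingers, on their centre line; the grasp point (between the pads) lies 19 mm behind it; z points along the fingers, y is the line along which they close (so a half turn about z gives the same grasp; the last joint's range is limited). The gripper opens to 85 mm and grips with 20 to 120 N. Pads are 22 mm wide; open, the fingers measure 114 mm over their backs; the gripper's body (76 mm by 85 mm) begins 54 mm behind the grasp point. The pads swing forward as they close: fully open they stand 13 mm farther back than shut.
Start: joints at [1.07, 0.053, 1.613, -0, 1.476, -0.119], TCP at [0.233, 0.58, 0.231] pointing down, gripper open.
Joint ranges: [-3.01, 3.01], [-1.01, 2.22], [0.06, 2.58], [-1.02, 4.17], [0.09, 2.62], [-3.14, 3.14]. Speed limits (rad/s): [2.57, 2.57, 3.14, 3.14, 3.14, 3.14].

INTERFACE

Orientations are given as a rotation vector (axis times angle).
In Python, from station import ctrl gives the robot as it stands. The module is installed in compiled form; this text tells all that it offers.
- The arm moves only by the tool jog_arm, never from a script. Its argument "steps" is a list of rows, each an object with "delta_rot": the turn, a rotation vector about the tool's x, y, z in degrees, a list of three; "linear": the shift along the tool's x, y, z in m, a list of three; "grip": the finger opening in m, from 0 to 0.0854. In form: [{"delta_rot": [rx, ry, rz], "linear": [x, y, z], "grip": grip}, ...]. A call has 1 to 10 rows; each row shifts and turns the commanded pose from where the row before left it, along the tool's axes as they then stand; what a row does not reach is not made up. A row lasts 1/10 s, in which the tool goes at most 50 mm and 8.59 degrees, less where a joint would pass 70% of its speed; a pose out of reach is approached as far as the arm can. A call with a gripper value outside its range is refused whole. The fingers move at their own pace and stop on an object; "newtons" is the grip in N (left out, the last holds). Time passes only in rows, so rows that do not move let the fingers close. It gives the time, the measured TCP pose, the force, the opening and the grip force at its end, in the units of the state.
- ctrl.get_obs(): the state, without advancing time (a new reading comes with each control period).
- ctrl.get_image(name): name is "side" or "top"; returns (picture, depth): 420x560x3 uint8, red, green, blue; 420x560 float32, m along the optical axis (not along the pixel's ray), 0 where there is no reading.
- ctrl.camera_info(name): a dict with "camera_matrix" (3x3 intrinsics, pixels), "distortion" ([k1, k2, p1, p2, k3] as OpenCV has them; the pictures are not rectified), "R" (3x3) and "t" (3): a world point X has camera coordinates R X + t. Camera axes: x right, y down, z forward; pixel columns grow to the right and rows downward; lengths in m; the calibration is good to about 2 mm. A picture is of the moment at which its call begins. camera_info takes no time and is no camera call.
- ctrl.finish_job(): hands the job in; it is judged then, once.
The state is a dict: "t": time; "q": joint angles; "dq": joint speeds; "effort": joint torques, N m; "tool_pos": TCP position; "tool_rot": TCP orientation; "contact_force": force on the tool from outside, world axes, zero at the start; "wrist_torque": the same for the moment, N m; "opening": finger opening in m; "grip_force": force on a finger pad.
Only numpy, scipy, OpenCV 4.12 (cv2) and the standard library are available. Lean on these libraries where they do the work, as an engineer would, in place of code of your own. Each camera call takes 0.05 s, during which the arm holds its last target. There are 200 camera calls.

TASK

Three jars stand loosely spaced in the jar lane. Use the lane's size slide to push the row of jars, upright, into the capping hood and up against the end stop hidden inside it, whose place you must feel: when the row meets it, press it snug for a moment with a light but definite push (some 10 N more than it took to slide), then let go and leave slide and jars closed up there. It is glass: never press it harder than 25 N, do not touch the jars with the robot, and leave the scale, the bowl and the spare jar alone.

Things in the scene. Friction and masses are not known exactly. Their poses are not given: they have to be found in the camera images.
- lane: Metal jar lane fixed on the table, 100 mm wide, 520 mm long along its y axis (-310 to +210 mm), floor 8 mm high, guide rails 67 mm apart, tops 52 mm high. A steel hood, 106 mm wide, 130 mm high (a pipe on it reaches 178), covers it from y = 85 mm on. Origin at table level on the centre line. The hidden stop's face across the lane is somewhere between y = 100 and 170 mm, different each time.
- slide: Size slide: dark metal carriage (foot 64 x 90 mm), moving only along the lane's y, pushed towards +y; it drags with about 4 N, the jars with some 3 to 6 N more; stays where left. Its own travel is longer than needed: the closed-up jars at the stop end its way. Origin at table level under the middle of its pushing face (+y side, a white pad 23 to 57 mm high); axes as the lane's.
- slide_grip (a point): Point to grip: the middle of the slide's upright black grip, 108 mm above the table and 45 mm behind (-y of) the pushing face. The grip is 22 mm thick across the lane (x), 60 mm long along it (y), from 75 to 130 mm high.
- slide_face (a point): Middle of the slide's pushing face, 50 mm above the table. With the three jars closed up it lies 160 mm behind (-y of) the middle of jar_a, and 192 mm behind the stop's face.
- jar_a: Jar in the lane nearest the hood. Closed glass jar with a plain metal cap, 64 mm diameter, 100 mm tall, 0.11 to 0.17 kg; origin at the centre of its underside, z up.
- jar_b: Middle jar in the lane. Closed glass jar with a plain metal cap, 64 mm diameter, 100 mm tall, 0.11 to 0.17 kg; origin at the centre of its underside, z up.
- jar_c: Jar in the lane nearest the slide. Closed glass jar with a plain metal cap, 64 mm diameter, 100 mm tall, 0.11 to 0.17 kg; origin at the centre of its underside, z up.
- scale: Bystander: white bench scale with a steel pan, 150 x 190 mm, 40 mm high, loose; origin at the centre of its underside.
- bowl: Bystander: white bowl, 150 mm across, 70 mm high, loose; origin at the centre of its underside.
- spare_jar: Bystander: a loose jar like the others, standing outside the lane. Closed glass jar with a plain metal cap, 64 mm diameter, 100 mm tall, 0.11 to 0.17 kg; origin at the centre of its underside, z up.
Not all that is in view belongs to the job. Leave any purple look-alike of the jar_a alone. Leave any yellow look-alike of the jar_c alone.

How it is judged:
By the outcome, as a careful person would: the job done as asked, in the order asked, and still so for the second after the job is handed in, with the robot touching nothing.
It also fails if it takes over 53 s, if anything falls off the work surface, if the arm or the gripper's body presses on something with over 40 N, if the wrist force passes 120 N, or if a joint passes its speed limit or range.

## Working session

There is one attempt and no reset: what is moved stays moved. The work goes in short steps, Python scripts to look and compute and a tool call to move; the robot and the scene stay as the last step left them, time stands still between calls to the robot, and variables do not carry over. Pictures are saved under pics/ and viewed, at most 10 in all, crops included, and the job is handed in when it is done.

Besides the shell and the picture viewer there is one more tool, called after ">>>" as name([rows], argument=value, ...), one row to a line, values as JSON. jog_arm: Moves the arm, as the interface text tells. Its arguments: {"type":"object","properties":{"steps":{"type":"array"},"newtons":{"type":"number"}},"required":["steps"]}

```bash
mkdir -p pics; python3 - <<'E'
from station import ctrl
import cv2,numpy as np
for n in("top","side"):
    p,d=ctrl.get_image(n); cv2.imwrite(f"pics/{n}.png",p[...,::-1]); np.savez(f"{n}.npz",p=p,d=d)
    i=ctrl.camera_info(n); print(n,np.round(i["R"],3).tolist(),np.round(i["t"],3),np.round(i["camera_matrix"],1).tolist(),np.round(i["distortion"],3))
print({k:np.round(v,3) for k,v in ctrl.get_obs().items()})
E
```

```text
top [[0.021, -1.0, 0.002], [-0.983, -0.021, -0.182], [0.182, 0.001, -0.983]] [0.006 0.581 0.66 ] [[421.7, 0.0, 284.7], [0.0, 421.7, 201.6], [0.0, 0.0, 1.0]] [-0.075  0.     0.     0.     0.   ]
side [[0.99, -0.14, -0.022], [-0.096, -0.55, -0.83], [0.104, 0.824, -0.558]] [-0.536  0.152  0.859] [[539.5, 0.0, 276.9], [0.0, 539.5, 212.8], [0.0, 0.0, 1.0]] [-0.178  0.     0.     0.     0.   ]
{'t': np.float64(0.1), 'q': array([ 1.07 ,  0.053,  1.614, -0.   ,  1.476, -0.119]), 'dq': array([-0.   , -0.001, -0.003,  0.   , -0.001,  0.001]), 'effort': array([ 0.0000e+00, -3.9491e+01, -3.7136e+01, -0.0000e+00,  4.0000e-03,
        0.0000e+00]), 'tool_pos': array([0.233, 0.58 , 0.23 ]), 'tool_rot': array([-5.960e-01, -3.084e+00,  3.000e-03]), 'contact_force': array([ 0.058,  0.153, -1.   ]), 'wrist_torque': array([ 0.048, -0.014,  0.004]), 'grip_force': np.float64(0.0), 'opening': np.float64(0.086)}
```

View pics/top.png

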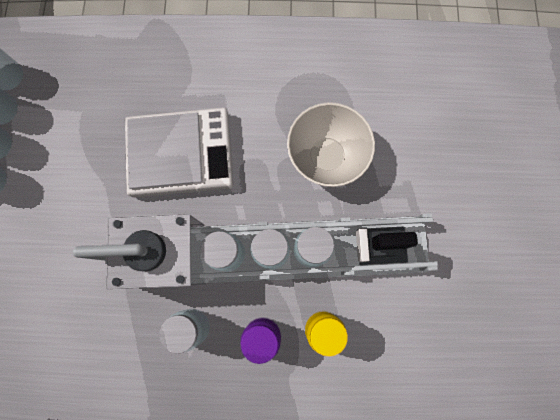

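View pics/side.png

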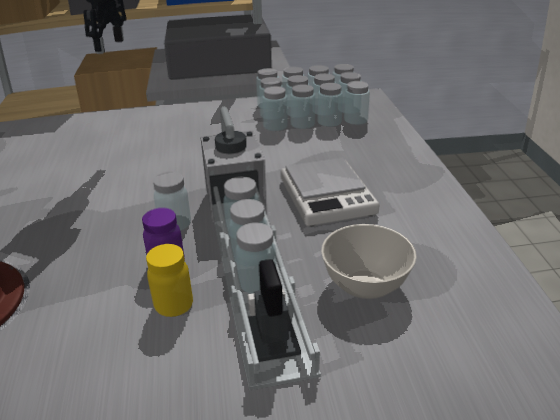

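The top view shows the hood at px (150,250), the lane jars' caps at (220,250), (269,248) and (315,245), and the slide's white pad at (363,245) with its black grip at (395,241). The spare jar is at (180,333), with the purple (261,341) and yellow (327,335) look-alikes beside it. The only dark upright grip is the one in the lane, and the three grey caps between the rails are the row, so those are the ones meant.

```bash
cat >h.py <<'E'
from station import ctrl
import cv2,numpy as np
def cloud(n,d):
    i=ctrl.camera_info(n);K=np.array(i["camera_matrix"]);R=np.array(i["R"]);t=np.array(i["t"])
    v,u=np.mgrid[:420,:560]
    uv=cv2.undistortPoints(np.stack([u,v],-1).reshape(-1,1,2).astype(float),K,np.array(i["distortion"])).reshape(420,560,2)
    P=np.dstack([uv,np.ones((420,560))])*d[...,None]
    return (P-t)@R
E
python3 - <<'E'
from h import *
for n in("top","side"):
    z=np.load(n+".npz");p=z["p"].astype(int);X=cloud(n,z["d"]);print(n)
    ok=z["d"]>0
    box=np.zeros((420,560),bool)
    if n=="top": box[215:275,350:445]=1
    else: box[255:320,250:290]=1
    def rep(name,m):
        P=X[m]
        if len(P)<8:print(name,len(P));return
        print(name,len(P),"med",np.median(P,0).round(4))
        (c,s,a)=cv2.minAreaRect((P[:,:2]*1000).astype(np.float32));print("  rect mm",np.round(c,1),np.round(s,1),round(a,2))
    g=box&ok&(p.max(2)<60)&(X[...,2]>.120)&(X[...,2]<.140)
    rep("grip top",g)
    if n=="top":
        rep("pad",box&ok&(p.min(2)>180)&(X[...,2]>.05)&(X[...,2]<.064))
        for j,(u,v) in dict(a=(220,250),b=(269,248),c=(315,245)).items():
            b=np.zeros_like(box);b[v-24:v+24,u-24:u+24]=1;rep("jar_"+j,b&ok&(X[...,2]>.09)&(X[...,2]<.11))
        b=np.zeros_like(box);b[205:300,95:200]=1;rep("hood",b&ok&(X[...,2]>.123)&(X[...,2]<.137))
        b=np.zeros_like(box);b[205:285,195:445]=1
        m=b&ok&(X[...,2]>.046)&(X[...,2]<.057)
        for s,nm in((m&(np.mgrid[:420,:560][0]<236),"railfar"),(m&(np.mgrid[:420,:560][0]>255),"railnear")):
            P=X[s][:,:2].astype(np.float32);L=cv2.fitLine(P,cv2.DIST_HUBER,0,.001,.001).ravel();print(nm,len(P),L.round(4))
p=np.load("top.npz")["p"][190:310,200:450]
cv2.imwrite("pics/crop.png",cv2.resize(p,None,fx=3,fy=3,interpolation=2)[...,::-1])
E
```

```text
top
grip top 575 med [ 0.5129 -0.1511  0.1291]
  rect mm [ 513.6 -152.4] [22.1 59. ] 3.7
pad 616 med [ 0.5006 -0.1199  0.0528]
  rect mm [ 514.  -162.7] [ 91.1 146.6] 3.74
jar_a 1045 med [0.4949 0.1172 0.1075]
  rect mm [495.  117.5] [54.  55.6] 79.24
jar_b 1034 med [0.5002 0.0406 0.1076]
  rect mm [500.8  40.9] [55.8 54.2] 45.47
jar_c 1043 med [ 0.5049 -0.0301  0.1076]
  rect mm [505.  -30.2] [55.1 55.4] 1.61
hood 4506 med [0.484  0.2077 0.1296]
  rect mm [487.6 229. ] [106.9 146.5] 3.87
railfar 1313 [ 0.0684 -0.9977  0.5432 -0.0355]
railnear 1367 [ 0.0673 -0.9977  0.4685 -0.0397]
side
grip top 558 med [ 0.5116 -0.1611  0.1305]
  rect mm [ 512.2 -154.1] [21.8 59.2] 3.66
```

View pics/crop.png

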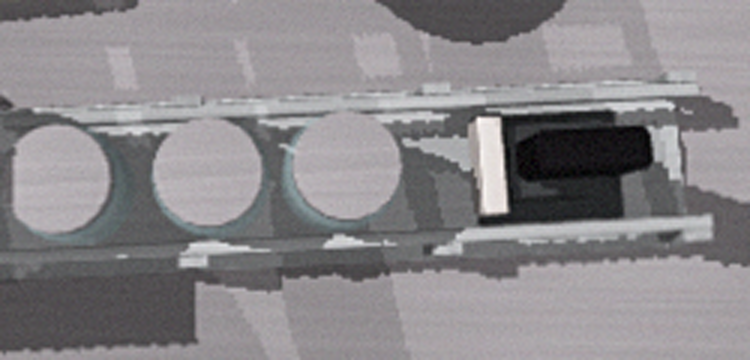

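The crop confirms the row of three plain-capped jars and the black grip at crop px (585,152), the only one in the lane. The lane axis is turned about 3.8°, and the grip centre is near (0.513, -0.153, 0.108). I'll turn the tool first, then travel above the hood.

>>> jog_arm([
  {"delta_rot": [0,0,8],"linear": [0,0,0],"grip": 0.085},
  {"delta_rot": [0,0,8],"linear": [0,0,0],"grip": 0.085},
  {"delta_rot": [0,0,8],"linear": [0,0,0],"grip": 0.085},
  {"delta_rot": [0,0,8],"linear": [0,0,0],"grip": 0.085},
  {"delta_rot": [0,0,8],"linear": [0,0,0],"grip": 0.085},
  {"delta_rot": [0,0,8],"linear": [0,0,0],"grip": 0.085},
  {"delta_rot": [0,0,8],"linear": [0,0,0],"grip": 0.085},
  {"delta_rot": [0,0,8.3],"linear": [0,0,0],"grip": 0.085},
  {"delta_rot": [0,0,0],"linear": [0,0,-0.02],"grip": 0.085},
  {"delta_rot": [0,0,0],"linear": [0,0,0],"grip": 0.085},
])

```text
t: 1.1
tool_pos: [0.2333, 0.5809, 0.2535]
tool_rot: [-2.145, -2.294, -0.006]
contact_force: [-0.1, -0.1, 1.0]
opening: 0.085
grip_force: 0.0
```

>>> jog_arm([
  {"delta_rot": [0,0,0],"linear": [-0.03,0.0092,0],"grip": 0.085},
  {"delta_rot": [0,0,0],"linear": [-0.03,0.0092,0],"grip": 0.085},
  {"delta_rot": [0,0,0],"linear": [-0.03,0.0092,0],"grip": 0.085},
  {"delta_rot": [0,0,0],"linear": [-0.03,0.0092,0],"grip": 0.085},
  {"delta_rot": [0,0,0],"linear": [-0.03,0.0092,0],"grip": 0.085},
  {"delta_rot": [0,0,0],"linear": [-0.03,0.0092,0],"grip": 0.085},
  {"delta_rot": [0,0,0],"linear": [-0.03,0.0092,0],"grip": 0.085},
  {"delta_rot": [0,0,0],"linear": [-0.03,0.0092,0],"grip": 0.085},
  {"delta_rot": [0,0,0],"linear": [-0.03,0.0092,0],"grip": 0.085},
  {"delta_rot": [0,0,0],"linear": [-0.03,0.0092,0],"grip": 0.085},
])

```text
t: 2.1
tool_pos: [0.3447, 0.2855, 0.2505]
tool_rot: [-2.145, -2.295, 0.001]
contact_force: [0.9, -0.3, 0.1]
opening: 0.0849
grip_force: 0.0
```

>>> jog_arm([
  {"delta_rot": [0,0,0],"linear": [-0.03,0.0092,0],"grip": 0.085},
  {"delta_rot": [0,0,0],"linear": [-0.03,0.0092,0],"grip": 0.085},
  {"delta_rot": [0,0,0],"linear": [-0.03,0.0092,0],"grip": 0.085},
  {"delta_rot": [0,0,0],"linear": [-0.03,0.0092,0],"grip": 0.085},
  {"delta_rot": [0,0,0],"linear": [-0.03,0.0092,0],"grip": 0.085},
  {"delta_rot": [0,0,0],"linear": [-0.03,0.0092,0],"grip": 0.085},
  {"delta_rot": [0,0,0],"linear": [-0.03,0.0092,0],"grip": 0.085},
  {"delta_rot": [0,0,0],"linear": [-0.03,0.0092,0],"grip": 0.085},
  {"delta_rot": [0,0,0],"linear": [-0.03,0.0092,0],"grip": 0.085},
  {"delta_rot": [0,0,0],"linear": [-0.03,0.0092,0],"grip": 0.085},
])

```text
t: 3.1
tool_pos: [0.4565, -0.0077, 0.2506]
tool_rot: [-2.146, -2.294, 0.0]
contact_force: [0.1, 0.0, 1.2]
opening: 0.0849
grip_force: 0.0
```

>>> jog_arm([
  {"delta_rot": [0,0,0],"linear": [-0.03,0.0092,0],"grip": 0.085},
  {"delta_rot": [0,0,0],"linear": [-0.03,0.0092,0],"grip": 0.085},
  {"delta_rot": [0,0,0],"linear": [-0.03,0.0092,0],"grip": 0.085},
  {"delta_rot": [0,0,0],"linear": [-0.03,0.0092,0],"grip": 0.085},
  {"delta_rot": [0,0,0],"linear": [-0.03,0.0092,0],"grip": 0.085},
  {"delta_rot": [0,0,0],"linear": [0,0,0],"grip": 0.085},
  {"delta_rot": [0,0,0],"linear": [0,0,0],"grip": 0.085},
])

```text
t: 3.8
tool_pos: [0.5121, -0.1531, 0.2504]
tool_rot: [-2.146, -2.292, 0.0]
contact_force: [-1.0, -0.1, -0.6]
opening: 0.085
grip_force: 0.0
```

>>> jog_arm([
  {"delta_rot": [0,0,0],"linear": [0,0.001,0.03],"grip": 0.085},
  {"delta_rot": [0,0,0],"linear": [0,0,0.03],"grip": 0.085},
  {"delta_rot": [0,0,0],"linear": [0,0,0.03],"grip": 0.085},
  {"delta_rot": [0,0,0],"linear": [0,0,0.03],"grip": 0.085},
  {"delta_rot": [0,0,0],"linear": [0,0,0.02],"grip": 0.085},
  {"delta_rot": [0,0,0],"linear": [0,0,0.01],"grip": 0.085},
  {"delta_rot": [0,0,0],"linear": [0,0,0.01],"grip": 0.085},
  {"delta_rot": [0,0,0],"linear": [0,0,0],"grip": 0.085},
])

```text
t: 4.6
tool_pos: [0.5129, -0.1522, 0.0905]
tool_rot: [-2.144, -2.294, 0.001]
contact_force: [-0.8, -0.5, 0.5]
opening: 0.0849
grip_force: 0.0
```

>>> jog_arm([
  {"delta_rot": [0,0,0],"linear": [0,0,0],"grip": 0.015},
  {"delta_rot": [0,0,0],"linear": [0,0,0],"grip": 0.015},
  {"delta_rot": [0,0,0],"linear": [0,0,0],"grip": 0.015},
  {"delta_rot": [0,0,0],"linear": [0,0,0],"grip": 0.015},
  {"delta_rot": [0,0,0],"linear": [0,0,0],"grip": 0.015},
  {"delta_rot": [0,0,0],"linear": [0,0,0],"grip": 0.015},
  {"delta_rot": [0,0,0],"linear": [0,0,0],"grip": 0.015},
  {"delta_rot": [0,0,0],"linear": [0,0,0],"grip": 0.015},
], newtons=40)

```text
t: 5.4
tool_pos: [0.5141, -0.1531, 0.092]
tool_rot: [2.145, 2.293, 0.001]
contact_force: [2.9, -0.2, 2.6]
opening: 0.0214
grip_force: 43.1
```

>>> jog_arm([
  {"delta_rot": [0,0,0],"linear": [0.002,0.001,0],"grip": 0.015},
  {"delta_rot": [0,0,0],"linear": [0.006,0,0],"grip": 0.015},
  {"delta_rot": [0,0,0],"linear": [0.008,0,0],"grip": 0.015},
  {"delta_rot": [0,0,0],"linear": [0.008,0,0],"grip": 0.015},
  {"delta_rot": [0,0,0],"linear": [0.006,0,0],"grip": 0.015},
  {"delta_rot": [0,0,0],"linear": [0.004,0,0],"grip": 0.015},
  {"delta_rot": [0,0,0],"linear": [0.002,0,0],"grip": 0.015},
  {"delta_rot": [0,0,0],"linear": [0.002,0,0],"grip": 0.015},
])

```text
t: 6.2
tool_pos: [0.5116, -0.116, 0.092]
tool_rot: [2.145, 2.294, -0.004]
contact_force: [-2.6, -4.5, 4.8]
opening: 0.0211
grip_force: 43.5
```

```bash
python3 - <<'E'
from h import *
o=ctrl.get_obs();print(o["contact_force"],o["tool_pos"])
p,d=ctrl.get_image("top");cv2.imwrite("pics/t2.png",cv2.resize(p[190:310,200:450],None,fx=3,fy=3)[...,::-1])
o=ctrl.get_obs();print(o["contact_force"],o["tool_pos"])
E
```

```text
[-2.57297065 -4.48789778  4.84541202] [ 0.51160605 -0.11597822  0.09203749]
[-2.3614802  -2.90558207  6.43957102] [ 0.5115946  -0.11570683  0.09205889]
```

View pics/t2.png

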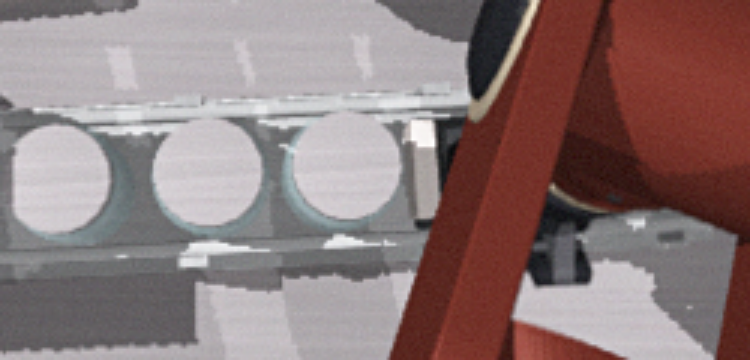

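The pad, at crop px (422,170), is now about 9 mm short of jar_c, and the slide follows the gripper. Lag is about 1 mm at 4.5 N, so the arm is compliant at roughly 4 N/mm. I'll gather the jars gently.

>>> jog_arm([
  {"delta_rot": [0,0,0],"linear": [0.0025,0,-0.001],"grip": 0.015},
  {"delta_rot": [0,0,0],"linear": [0.0025,0,0],"grip": 0.015},
  {"delta_rot": [0,0,0],"linear": [0.0025,0,0],"grip": 0.015},
  {"delta_rot": [0,0,0],"linear": [0.0025,0,0],"grip": 0.015},
  {"delta_rot": [0,0,0],"linear": [0.0025,0,0],"grip": 0.015},
  {"delta_rot": [0,0,0],"linear": [0.0025,0,0],"grip": 0.015},
  {"delta_rot": [0,0,0],"linear": [0.0025,0,0],"grip": 0.015},
  {"delta_rot": [0,0,0],"linear": [0.0025,0,0],"grip": 0.015},
  {"delta_rot": [0,0,0],"linear": [0.0025,0,0],"grip": 0.015},
  {"delta_rot": [0,0,0],"linear": [0.0025,0,0],"grip": 0.015},
])

```text
t: 7.25
tool_pos: [0.5098, -0.0903, 0.092]
tool_rot: [2.146, 2.294, -0.002]
contact_force: [-1.3, -5.9, -0.5]
opening: 0.0218
grip_force: 42.8
```

>>> jog_arm([
  {"delta_rot": [0,0,0],"linear": [0.002,0,0],"grip": 0.015},
  {"delta_rot": [0,0,0],"linear": [0.002,0,0],"grip": 0.015},
  {"delta_rot": [0,0,0],"linear": [0.002,0,0],"grip": 0.015},
  {"delta_rot": [0,0,0],"linear": [0.002,0,0],"grip": 0.015},
  {"delta_rot": [0,0,0],"linear": [0.002,0,0],"grip": 0.015},
])

```text
t: 7.75
tool_pos: [0.5091, -0.0805, 0.092]
tool_rot: [2.146, 2.294, -0.003]
contact_force: [-0.5, -7.3, 0.1]
opening: 0.0213
grip_force: 42.8
```

```bash
python3 - <<'E'
from h import *
p,d=ctrl.get_image("top");X=cloud("top",d)
cv2.imwrite("pics/t3.png",cv2.resize(p[190:310,80:330],None,fx=3,fy=3)[...,::-1])
o=ctrl.get_obs();print(o["contact_force"],o["tool_pos"])
Y=X[...,1];Z=X[...,2]
print("hood front y by row",[(v,float(Y[v][(abs(Z[v]-.13)<.004)&(Y[v]>.1)&(Y[v]<.3)].min().round(4))) for v in range(225,285,8)])
E
```

```text
[-0.87150836 -5.66316492  1.46604901] [ 0.50911369 -0.08021624  0.0920513 ]
hood front y by row [(225, 0.1588), (233, 0.1591), (241, 0.1576), (249, 0.1563), (257, 0.1562), (265, 0.1554), (273, 0.1544), (281, 0.1541)]
```

View pics/t3.png

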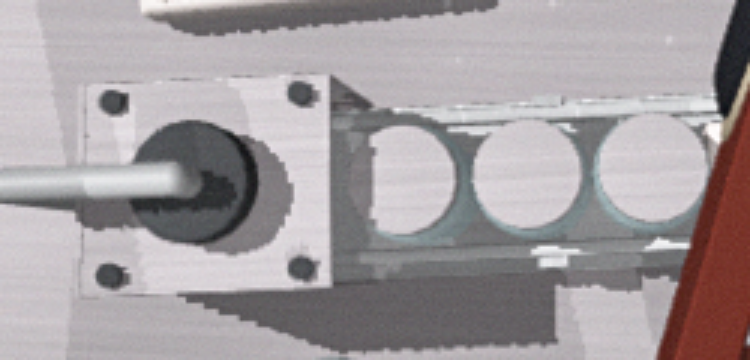

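The jars are closed up at crop px (412,180), (527,175) and (651,165), and are moving upright. The hood front is at y≈0.156, so the stop can be met with the tool at y between about -0.066 and +0.004. I'll creep from here and read the force at each step.

>>> jog_arm([
  {"delta_rot": [0,0,0],"linear": [0.0015,0,0],"grip": 0.015},
  {"delta_rot": [0,0,0],"linear": [0.0015,0,0],"grip": 0.015},
  {"delta_rot": [0,0,0],"linear": [0.0015,0,0],"grip": 0.015},
  {"delta_rot": [0,0,0],"linear": [0.001,0,0],"grip": 0.015},
  {"delta_rot": [0,0,0],"linear": [0.001,0,0],"grip": 0.015},
])

```text
t: 8.3
tool_pos: [0.5087, -0.0741, 0.0921]
tool_rot: [2.146, 2.294, -0.003]
contact_force: [-0.7, -7.3, 1.2]
opening: 0.0218
grip_force: 42.8
```

>>> jog_arm([
  {"delta_rot": [0,0,0],"linear": [0.001,0,0],"grip": 0.015},
  {"delta_rot": [0,0,0],"linear": [0.001,0,0],"grip": 0.015},
])

```text
t: 8.5
tool_pos: [0.5086, -0.0721, 0.0921]
tool_rot: [2.146, 2.294, -0.003]
contact_force: [-1.6, -7.4, 0.5]
opening: 0.0214
grip_force: 42.8
```

>>> jog_arm([
  {"delta_rot": [0,0,0],"linear": [0.001,0,0],"grip": 0.015},
  {"delta_rot": [0,0,0],"linear": [0.001,0,0],"grip": 0.015},
  {"delta_rot": [0,0,0],"linear": [0.001,0,0],"grip": 0.015},
])

```text
t: 8.8
tool_pos: [0.5084, -0.0693, 0.0921]
tool_rot: [2.145, 2.294, -0.003]
contact_force: [-0.5, -8.1, 0.3]
opening: 0.0214
grip_force: 42.8
```

>>> jog_arm([
  {"delta_rot": [0,0,0],"linear": [0.001,0,0],"grip": 0.015},
  {"delta_rot": [0,0,0],"linear": [0.001,0,0],"grip": 0.015},
  {"delta_rot": [0,0,0],"linear": [0.0005,0,0],"grip": 0.015},
])

```text
t: 9.1
tool_pos: [0.5082, -0.0668, 0.0921]
tool_rot: [2.145, 2.294, -0.003]
contact_force: [-1.8, -7.1, -0.1]
opening: 0.0221
grip_force: 42.8
```

>>> jog_arm([
  {"delta_rot": [0,0,0],"linear": [0.001,0,0],"grip": 0.015},
  {"delta_rot": [0,0,0],"linear": [0.001,0,0],"grip": 0.015},
  {"delta_rot": [0,0,0],"linear": [0.0005,0,0],"grip": 0.015},
])

```text
t: 9.4
tool_pos: [0.508, -0.0643, 0.0921]
tool_rot: [2.145, 2.294, -0.003]
contact_force: [-1.1, -8.4, 0.5]
opening: 0.0215
grip_force: 42.8
```

>>> jog_arm([
  {"delta_rot": [0,0,0],"linear": [0.001,0,0],"grip": 0.015},
  {"delta_rot": [0,0,0],"linear": [0.001,0,0],"grip": 0.015},
  {"delta_rot": [0,0,0],"linear": [0.0005,0,0],"grip": 0.015},
])

```text
t: 9.7
tool_pos: [0.5079, -0.0618, 0.0921]
tool_rot: [2.145, 2.294, -0.003]
contact_force: [-1.0, -7.4, 0.6]
opening: 0.0212
grip_force: 42.8
```

>>> jog_arm([
  {"delta_rot": [0,0,0],"linear": [0.001,0,0],"grip": 0.015},
  {"delta_rot": [0,0,0],"linear": [0.001,0,0],"grip": 0.015},
  {"delta_rot": [0,0,0],"linear": [0.0005,0,0],"grip": 0.015},
])

```text
t: 10.0
tool_pos: [0.5077, -0.0594, 0.092]
tool_rot: [2.145, 2.294, -0.004]
contact_force: [-1.5, -7.1, 0.2]
opening: 0.0216
grip_force: 42.8
```

>>> jog_arm([
  {"delta_rot": [0,0,0],"linear": [0.001,0,0],"grip": 0.015},
  {"delta_rot": [0,0,0],"linear": [0.001,0,0],"grip": 0.015},
  {"delta_rot": [0,0,0],"linear": [0.0005,0,0],"grip": 0.015},
])

```text
t: 10.3
tool_pos: [0.5075, -0.0569, 0.0921]
tool_rot: [2.145, 2.294, -0.004]
contact_force: [-1.4, -7.6, 1.0]
opening: 0.0217
grip_force: 42.8
```

>>> jog_arm([
  {"delta_rot": [0,0,0],"linear": [0.001,0,0],"grip": 0.015},
  {"delta_rot": [0,0,0],"linear": [0.001,0,0],"grip": 0.015},
  {"delta_rot": [0,0,0],"linear": [0.0005,0,0],"grip": 0.015},
])

```text
t: 10.6
tool_pos: [0.5074, -0.0547, 0.092]
tool_rot: [2.145, 2.294, -0.004]
contact_force: [-0.8, -9.4, 0.4]
opening: 0.0212
grip_force: 42.8
```

>>> jog_arm([
  {"delta_rot": [0,0,0],"linear": [0.0007,0,0],"grip": 0.015},
  {"delta_rot": [0,0,0],"linear": [0.0003,0,0],"grip": 0.015},
])

```text
t: 10.8
tool_pos: [0.5073, -0.0537, 0.0921]
tool_rot: [2.145, 2.294, -0.004]
contact_force: [-1.3, -8.1, 0.3]
opening: 0.0213
grip_force: 42.8
```

Still sliding.

>>> jog_arm([
  {"delta_rot": [0,0,0],"linear": [0.001,0,0],"grip": 0.015},
  {"delta_rot": [0,0,0],"linear": [0.001,0,0],"grip": 0.015},
  {"delta_rot": [0,0,0],"linear": [0.0005,0,0],"grip": 0.015},
])

```text
t: 11.1
tool_pos: [0.5071, -0.0511, 0.0921]
tool_rot: [2.145, 2.294, -0.004]
contact_force: [-0.7, -8.8, 0.9]
opening: 0.0213
grip_force: 42.8
```

>>> jog_arm([
  {"delta_rot": [0,0,0],"linear": [0.001,0,0],"grip": 0.015},
  {"delta_rot": [0,0,0],"linear": [0.001,0,0],"grip": 0.015},
  {"delta_rot": [0,0,0],"linear": [0.0005,0,0],"grip": 0.015},
])

```text
t: 11.4
tool_pos: [0.5069, -0.0485, 0.0921]
tool_rot: [2.145, 2.294, -0.004]
contact_force: [0.2, -8.5, 1.0]
opening: 0.0216
grip_force: 42.8
```

>>> jog_arm([
  {"delta_rot": [0,0,0],"linear": [0.001,0,0],"grip": 0.015},
  {"delta_rot": [0,0,0],"linear": [0.001,0,0],"grip": 0.015},
  {"delta_rot": [0,0,0],"linear": [0.0005,0,0],"grip": 0.015},
])

```text
t: 11.7
tool_pos: [0.5068, -0.046, 0.0921]
tool_rot: [2.145, 2.294, -0.004]
contact_force: [-0.9, -7.7, 1.3]
opening: 0.0221
grip_force: 42.8
```

>>> jog_arm([
  {"delta_rot": [0,0,0],"linear": [0.001,0,0],"grip": 0.015},
  {"delta_rot": [0,0,0],"linear": [0.001,0,0],"grip": 0.015},
  {"delta_rot": [0,0,0],"linear": [0.0005,0,0],"grip": 0.015},
])

```text
t: 12.0
tool_pos: [0.5066, -0.0435, 0.0921]
tool_rot: [2.145, 2.294, -0.004]
contact_force: [-1.7, -8.3, 0.3]
opening: 0.0215
grip_force: 42.8
```

>>> jog_arm([
  {"delta_rot": [0,0,0],"linear": [0.001,0,0],"grip": 0.015},
  {"delta_rot": [0,0,0],"linear": [0.001,0,0],"grip": 0.015},
  {"delta_rot": [0,0,0],"linear": [0.0005,0,0],"grip": 0.015},
])

```text
t: 12.3
tool_pos: [0.5064, -0.0411, 0.0921]
tool_rot: [2.145, 2.294, -0.004]
contact_force: [-1.1, -8.4, 0.5]
opening: 0.0214
grip_force: 42.8
```

>>> jog_arm([
  {"delta_rot": [0,0,0],"linear": [0.001,0,0],"grip": 0.015},
  {"delta_rot": [0,0,0],"linear": [0.001,0,0],"grip": 0.015},
  {"delta_rot": [0,0,0],"linear": [0.0005,0,0],"grip": 0.015},
])

```text
t: 12.6
tool_pos: [0.5062, -0.0385, 0.092]
tool_rot: [2.145, 2.294, -0.004]
contact_force: [-0.7, -7.5, 0.8]
opening: 0.0217
grip_force: 42.8
```

>>> jog_arm([
  {"delta_rot": [0,0,0],"linear": [0.001,0,0],"grip": 0.015},
  {"delta_rot": [0,0,0],"linear": [0.001,0,0],"grip": 0.015},
  {"delta_rot": [0,0,0],"linear": [0.0005,0,0],"grip": 0.015},
])

```text
t: 12.9
tool_pos: [0.5061, -0.0361, 0.0921]
tool_rot: [2.145, 2.294, -0.004]
contact_force: [-0.6, -7.3, 0.7]
opening: 0.0218
grip_force: 42.8
```

>>> jog_arm([
  {"delta_rot": [0,0,0],"linear": [0.001,0,0],"grip": 0.015},
  {"delta_rot": [0,0,0],"linear": [0.001,0,0],"grip": 0.015},
  {"delta_rot": [0,0,0],"linear": [0.0005,0,0],"grip": 0.015},
])

```text
t: 13.2
tool_pos: [0.5059, -0.0336, 0.0921]
tool_rot: [2.145, 2.294, -0.004]
contact_force: [-1.0, -8.1, 1.0]
opening: 0.0218
grip_force: 42.8
```

>>> jog_arm([
  {"delta_rot": [0,0,0],"linear": [0.001,0,0],"grip": 0.015},
  {"delta_rot": [0,0,0],"linear": [0.001,0,0],"grip": 0.015},
  {"delta_rot": [0,0,0],"linear": [0.0005,0,0],"grip": 0.015},
])

```text
t: 13.5
tool_pos: [0.5057, -0.0311, 0.0921]
tool_rot: [2.145, 2.294, -0.004]
contact_force: [-0.4, -7.9, 1.4]
opening: 0.0212
grip_force: 42.8
```

>>> jog_arm([
  {"delta_rot": [0,0,0],"linear": [0.001,0,0],"grip": 0.015},
  {"delta_rot": [0,0,0],"linear": [0.001,0,0],"grip": 0.015},
  {"delta_rot": [0,0,0],"linear": [0.0005,0,0],"grip": 0.015},
])

```text
t: 13.8
tool_pos: [0.5056, -0.0286, 0.0921]
tool_rot: [2.145, 2.294, -0.004]
contact_force: [-0.9, -8.8, 0.8]
opening: 0.022
grip_force: 42.8
```

>>> jog_arm([
  {"delta_rot": [0,0,0],"linear": [0.001,0,0],"grip": 0.015},
  {"delta_rot": [0,0,0],"linear": [0.001,0,0],"grip": 0.015},
  {"delta_rot": [0,0,0],"linear": [0.0005,0,0],"grip": 0.015},
])

```text
t: 14.1
tool_pos: [0.5054, -0.0261, 0.092]
tool_rot: [2.145, 2.294, -0.004]
contact_force: [-1.2, -8.9, 1.2]
opening: 0.0215
grip_force: 42.8
```

>>> jog_arm([
  {"delta_rot": [0,0,0],"linear": [0.001,0,0],"grip": 0.015},
  {"delta_rot": [0,0,0],"linear": [0.001,0,0],"grip": 0.015},
  {"delta_rot": [0,0,0],"linear": [0.0005,0,0],"grip": 0.015},
])

```text
t: 14.4
tool_pos: [0.5052, -0.0236, 0.0921]
tool_rot: [2.145, 2.294, -0.004]
contact_force: [-1.4, -8.5, 0.7]
opening: 0.0213
grip_force: 42.8
```

>>> jog_arm([
  {"delta_rot": [0,0,0],"linear": [0.001,0,0],"grip": 0.015},
  {"delta_rot": [0,0,0],"linear": [0.001,0,0],"grip": 0.015},
  {"delta_rot": [0,0,0],"linear": [0.0005,0,0],"grip": 0.015},
])

```text
t: 14.7
tool_pos: [0.505, -0.0211, 0.092]
tool_rot: [2.145, 2.294, -0.004]
contact_force: [-0.7, -8.3, 0.6]
opening: 0.0215
grip_force: 42.8
```

>>> jog_arm([
  {"delta_rot": [0,0,0],"linear": [0.001,0,0],"grip": 0.015},
  {"delta_rot": [0,0,0],"linear": [0.001,0,0],"grip": 0.015},
  {"delta_rot": [0,0,0],"linear": [0.0005,0,0],"grip": 0.015},
])

```text
t: 15.0
tool_pos: [0.5049, -0.0199, 0.0921]
tool_rot: [2.144, 2.292, -0.007]
contact_force: [-0.7, -14.5, 0.1]
opening: 0.0216
grip_force: 42.7
```

The stop is met: the force jumped to 14.5 N and the motion stalled, at about 5 N/mm. I'll press on to about 20 N.

>>> jog_arm([
  {"delta_rot": [0,0,0],"linear": [0.0006,0,0],"grip": 0.015},
  {"delta_rot": [0,0,0],"linear": [0.0004,0,0],"grip": 0.015},
  {"delta_rot": [0,0,0],"linear": [0,0,0],"grip": 0.015},
])

```text
t: 15.3
tool_pos: [0.5049, -0.0199, 0.0921]
tool_rot: [2.143, 2.291, -0.009]
contact_force: [-0.2, -16.4, -0.7]
opening: 0.0217
grip_force: 42.7
```

>>> jog_arm([
  {"delta_rot": [0,0,0],"linear": [0.0006,0,0],"grip": 0.015},
  {"delta_rot": [0,0,0],"linear": [0.0006,0,0],"grip": 0.015},
  {"delta_rot": [0,0,0],"linear": [0,0,0],"grip": 0.015},
])

```text
t: 15.6
tool_pos: [0.5049, -0.0198, 0.0921]
tool_rot: [2.141, 2.29, -0.012]
contact_force: [0.0, -21.7, -1.7]
opening: 0.0214
grip_force: 42.5
```

>>> jog_arm([
  {"delta_rot": [0,0,0],"linear": [0,0,0],"grip": 0.015},
  {"delta_rot": [0,0,0],"linear": [0,0,0],"grip": 0.015},
  {"delta_rot": [0,0,0],"linear": [0,0,0],"grip": 0.015},
  {"delta_rot": [0,0,0],"linear": [0,0,0],"grip": 0.015},
])

```text
t: 16.0
tool_pos: [0.5049, -0.0198, 0.0921]
tool_rot: [2.141, 2.29, -0.012]
contact_force: [0.4, -21.3, -0.6]
opening: 0.0216
grip_force: 42.6
```

>>> jog_arm([
  {"delta_rot": [0,0,0],"linear": [-0.001,0,0],"grip": 0.015},
  {"delta_rot": [0,0,0],"linear": [-0.001,0,0],"grip": 0.015},
  {"delta_rot": [0,0,0],"linear": [0,0,0],"grip": 0.015},
])

```text
t: 16.3
tool_pos: [0.5049, -0.0198, 0.092]
tool_rot: [2.144, 2.293, -0.007]
contact_force: [0.2, -12.6, 0.4]
opening: 0.0212
grip_force: 42.7
```

>>> jog_arm([
  {"delta_rot": [0,0,0],"linear": [-0.001,0,0],"grip": 0.015},
  {"delta_rot": [0,0,0],"linear": [-0.001,0,0],"grip": 0.015},
  {"delta_rot": [0,0,0],"linear": [0,0,0],"grip": 0.015},
])

```text
t: 16.6
tool_pos: [0.5049, -0.0199, 0.0921]
tool_rot: [2.146, 2.295, -0.003]
contact_force: [-2.0, -6.0, 1.1]
opening: 0.0215
grip_force: 42.9
```

>>> jog_arm([
  {"delta_rot": [0,0,0],"linear": [-0.0008,0,0],"grip": 0.015},
  {"delta_rot": [0,0,0],"linear": [0,0,0],"grip": 0.015},
])

```text
t: 16.8
tool_pos: [0.5049, -0.02, 0.092]
tool_rot: [-2.145, -2.294, 0.001]
contact_force: [-1.8, -2.2, 1.8]
opening: 0.0212
grip_force: 42.9
```

>>> jog_arm([
  {"delta_rot": [0,0,0],"linear": [0,0,0],"grip": 0.06},
  {"delta_rot": [0,0,0],"linear": [0,0,0],"grip": 0.06},
  {"delta_rot": [0,0,0],"linear": [0,0,0],"grip": 0.06},
  {"delta_rot": [0,0,0],"linear": [0,0,0],"grip": 0.06},
  {"delta_rot": [0,0,0],"linear": [0,0,0],"grip": 0.06},
])

```text
t: 17.3
tool_pos: [0.5055, -0.0201, 0.0923]
tool_rot: [-2.146, -2.294, -0.0]
contact_force: [-0.7, -1.2, -0.1]
opening: 0.0602
grip_force: 0.0
```

>>> jog_arm([
  {"delta_rot": [0,0,0],"linear": [0,0,-0.01],"grip": 0.06},
  {"delta_rot": [0,0,0],"linear": [0,0,-0.02],"grip": 0.06},
  {"delta_rot": [0,0,0],"linear": [0,0,-0.03],"grip": 0.06},
  {"delta_rot": [0,0,0],"linear": [0,0,-0.03],"grip": 0.06},
  {"delta_rot": [0,0,0],"linear": [0,0,-0.03],"grip": 0.06},
  {"delta_rot": [0,0,0],"linear": [0,0,-0.03],"grip": 0.06},
  {"delta_rot": [0,0,0],"linear": [-0.04,0,0],"grip": 0.06},
  {"delta_rot": [0,0,0],"linear": [-0.04,0,0],"grip": 0.06},
  {"delta_rot": [0,0,0],"linear": [-0.04,0,0],"grip": 0.06},
  {"delta_rot": [0,0,0],"linear": [-0.04,0,0],"grip": 0.06},
])

```text
t: 18.3
tool_pos: [0.5163, -0.1814, 0.2435]
tool_rot: [2.145, 2.294, 0.001]
contact_force: [0.1, 0.5, -1.1]
opening: 0.0603
grip_force: 0.0
```

```bash
python3 - <<'E'
from h import *
p,d=ctrl.get_image("top");q,_=ctrl.get_image("side")
cv2.imwrite("pics/end.png",np.hstack([cv2.resize(p[180:380,80:460],(456,240)),cv2.resize(q[120:360,130:430],(300,240))])[...,::-1])
X=cloud("top",d);b=np.zeros((420,560),bool);b[215:275,200:445]=1
for n,lo,hi in(("grip",.120,.140),):
    m=b&(d>0)&(p.max(2)<60)&(X[...,2]>lo)&(X[...,2]<hi);print(n,m.sum(),cv2.minAreaRect((X[m][:,:2]*1000).astype(np.float32)) if m.any() else 0)
E
```

```text
grip 590 ((504.79522705078125, -19.42807388305664), (22.325820922851562, 59.696292877197266), 4.208672046661377)
```

View pics/end.png

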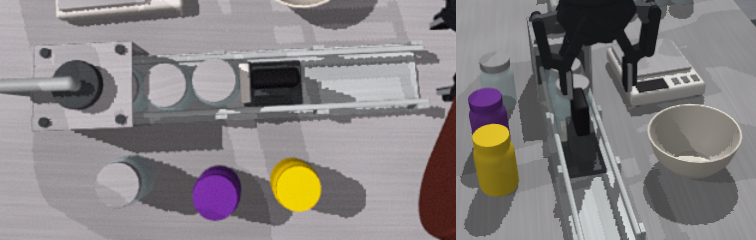

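The left half (top view) shows the slide's pad at (243,83), closed up on the jars at (213,82) and (165,85), with the third jar inside the hood. The jars are upright, the bystanders have not moved, and the gripper is clear.

```bash
python3 -c "
from station import ctrl
print(ctrl.finish_job())"
```

```text
the job is handed in; nothing more can be done
None
```

The job is handed in: the row of jars is against the hidden stop, pressed snug for about half a second at 21–22 N on the wrist (13 N over sliding), then released and left closed up, about 18 s in all; no verdict was shown.

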